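Push the loose tins home in the tin rack

ROBOT

A 6-joint arm with a two-finger parallel gripper is mounted at the origin on a cart in front of the work surface, level with it; the furniture and walls round the work are solid. World frame = base frame: x ahead of the robot, y to its left, z up, the work surface at z = 0. Lengths are in m, angles in rad, forces in N, time in s.
With the tool pointing down it reaches from about 0.25 to 0.725 m from the base axis. Payload 4 kg.
Tool frame: the origin (TCP) lies on the centre line of the jaws, within the pads' length; the fingertips stand tip_reach ahead of it and the grasp point (between the pads) lies 5 mm behind it (tip_reach is the distance from the TCP to the fingertips, in m); z points along the fingers, y is the direction in which the jaws open and shut (so a half turn about z gives the same grasp; the last joint's range is limited). The gripper opens to 85 mm and grips with 20 to 120 N. Pads are 22 mm wide; open, the fingers measure 114 mm over their backs; the gripper's body (76 mm by 85 mm) begins 54 mm behind the grasp point. The pads swing forward as they close: fully open they stand 13 mm farther back than shut.
Start: joints at [1.271, 0.241, 0.005, 1.335, 0, 1.571], TCP at [0.148, 0.478, 0.245] pointing down, gripper open.
Joint ranges: [-2.72, 2.72], [-1.05, 1.87], [-1.09, 1.28], [-1.99, 2.15], [-1.42, 1.44], [-3.14, 3.14]. Speed limits (rad/s): [2.79, 2.79, 3.14, 3.14, 3.14, 3.14].

INTERFACE

Orientations are given as a unit quaternion [x, y, z, w].
In Python, from workcell import * gives the robot as it stands.
- The arm moves only by the tool arm_command, never from a script. Its arguments are lists of equal length, an entry for each row: "translation": the shift along the tool's x, y, z in cm, a list of three; "turn": the turn about the tool's z in rad; "hand": the closure, from 0 (fully open) to 1 (shut). In form: {"translation": [[x, y, z], ...], "turn": [turn, ...], "hand": [hand, ...]}. A call has 1 to 5 rows; each row is the pose to reach, as a shift and turn from the pose commanded when the call began, along the tool's axes at that moment; what a row does not reach only later rows make up. A row lasts 1/12 s, in which the tool goes at most 41.7 mm and 7.16 degrees, less where a joint would pass 70% of its speed; a pose out of reach is approached as far as the arm can. A call with a gripper value outside its range is refused whole. The fingers move at their own pace and stop on an object; the grip force is fixed at half the most. Time passes only in rows, so rows that repeat a pose let the fingers close. It gives the time, the measured TCP pose, the force and the opening at its end, in the units of the state.
- get_obs(): the state, without advancing time (a new reading comes with each control period).
- camera(name): name is "side" or "top"; returns (picture, depth): 384x512x3 uint8, red, green, blue; 384x512 float32, m along the optical axis (not along the pixel's ray), 0 where there is no reading.
- camera_info(name): a dict with "mtx" (3x3 intrinsics, pixels), "world_to_cam" (4x4, takes a point from world to camera coordinates). Camera axes: x right, y down, z forward; pixel columns grow to the right and rows downward; lengths in m; the calibration is good to about 2 mm. A picture is of the moment at which its call begins. camera_info takes no time and is no camera call.
- job_done(): hands the job in, once; it reports no verdict.
Trained networks look in the newest picture that a camera, given by its name, has taken for a name from the list of things; names that differ only in an ending like _2 or _b are one class to them, and where a whole thing is asked for, a point or a joint stands for the part that bears it (a point fixed in the world has none). Each returns a list of dicts, best first, with "conf" (0 to 1); they miss things now and then, are a little off and sometimes report something else, mostly with a low value. They report only what shows in the picture. A call takes as long as a camera call. They do not tell look-alikes from the thing itself.
- search_frame(camera, name): "location" ([row, column] in pixels, amid what is visible of it).
- spot_point(camera, name): "location" ([row, column] in pixels: a listed point, or the origin of a listed thing).
The state is a dict: "clock": time; "joint_pos": joint angles; "joint_vel": joint speeds; "tau": joint torques, N m; "eef_pos": TCP position; "tool_rot": TCP orientation; "ft_force": force on the tool from outside, world axes, zero at the start; "ft_torque": the same for the moment, N m; "grip_width": finger opening in m.
Only numpy, scipy, OpenCV 4.12 (cv2) and the standard library are available. Lean on these libraries where they do the work, as an engineer would, in place of code of your own. Each camera call takes 0.05 s, during which the arm holds its last target. There are 200 camera calls.

TASK

Two squat food tins stand out on the worktop to the right of the low wooden tin rack, whose middle bay already holds a tin. Push the two along the worktop with the fingertips, one into each of the two empty bays (either way round), until each is right up against the back board. Only push them, gently and upright: do not grip, lift or tip them, and leave the parked tin, the spice jar, the mug and the egg timer where they stand.

Things in the scene. Friction and masses are not known exactly. Their poses are not given: they have to be found in the camera images.
- rack: low light-wood rack fixed to the worktop, no floor: 310 mm back board (45 mm high, inner face at x = +50 mm) and four rails along x, from x = -30 mm to the board, 10 mm wide, 16 mm high, at y = -150, -50, 50, 150 mm: three bays 90 mm wide, 80 deep. Origin on the worktop, mid-rack. +x points from the open front to the board: about the world's +y (robot's left), within 0.2 rad.
- bay_near (a point): on the worktop in the empty outer bay nearest the robot (rack x = +12 mm, y = +100 mm): where a tin's axis stands when it touches the back board. Axes as the rack's.
- bay_far (a point): the same point of the empty outer bay farthest from the robot (rack x = +12 mm, y = -100 mm).
- tin_near: loose closed squat food tin, upright cylinder 75 to 76 mm across, 58 mm high, about 0.35 kg; origin at the centre of its underside, z up along its axis (its yaw means nothing). Starts on the worktop on the robot's right of the rack, nearer to the robot. Slides with ordinary friction (a push of 1 to 4 N), standing on the flat of its base.
- tin_far: the same kind of tin, same size and origin; starts on the robot's right of the rack, farther from the robot.
- tin_parked: the same kind of tin, already parked in the middle bay, about 1 mm from the back board; leave it there.
- jar: spice jar, upright cylinder 41 mm across, 105 mm high, loose; stands behind the rack's back board; origin at the centre of its underside. Leave it alone.
- mug: two-tone mug, 86 mm across, 99 mm high, 121 mm over its handle, loose, at the right end of the worktop, origin within its foot on the worktop. Leave it alone.
- egg_timer: round kitchen egg timer, 65 mm across, 52 mm high, loose, at the back of the worktop beyond the farther tin; origin at the centre of its underside. Leave it alone.
There are look-alikes about, which are no part of the job. What is shaped like the tin_near but turquoise or yellow is not meant.

How it is judged:
At the end, for the whole second after the job is handed in: Each outer bay holds one of the two tins, its side within about 6 mm of the back board and its axis within 12 mm of the bay's middle line; all three tins stand flat on the worktop (within 0.08 rad and 5 mm) and at rest (((x of tin_near in the frame of rack between 0.006 and 0.02 m and y of tin_near in the frame of rack between 0.088 and 0.112 m and x of tin_far in the frame of rack between 0.006 and 0.02 m and y of tin_far in the frame of rack between -0.112 and -0.088 m) or (x of tin_near in the frame of rack between 0.006 and 0.02 m and y of tin_near in the frame of rack between -0.112 and -0.088 m and x of tin_far in the frame of rack between 0.006 and 0.02 m and y of tin_far in the frame of rack between 0.088 and 0.112 m)) and angle between each of tin_near, tin_far, tin_parked's own z axis and vertical below 0.08 rad and height (world z) of each of tin_near, tin_far, tin_parked below 0.005 m and linear speed of each of tin_near, tin_far, tin_parked below 0.01 m/s); the robot touches nothing.
It fails at once if a tin was lifted off the worktop (more than 8 mm) (height (world z) of any of tin_near, tin_far, tin_parked above 0.008 m).
It fails at once if a tin was tipped (more than 0.2 rad) (angle between any of tin_near, tin_far, tin_parked's own z axis and vertical above 0.2 rad).
It fails at once if a tin was gripped or pushed roughly (more than 35 N from the fingers) (contact force between the fingers and tin_near above 35 N or contact force between the fingers and tin_far above 35 N or contact force between the fingers and tin_parked above 35 N).
It fails at once if the parked tin, the spice jar, the mug or the egg timer was moved (more than 15 mm) or tipped (distance of any of tin_parked, jar, mug, egg_timer from where it was at the start of the episode above 0.015 m or angle between any of jar, mug, egg_timer's own z axis and vertical above 0.25 rad).
It also fails if it takes over 67 s, if anything falls off the work surface, if the arm or the gripper's body presses on something with over 40 N, if the wrist force passes 120 N, or if a joint passes its speed limit or range.

## Working session

There is one attempt and no reset: what is moved stays moved. The work goes in short steps, Python scripts to look and compute and a tool call to move; the robot and the scene stay as the last step left them, time stands still between calls to the robot, and variables do not carry over. Pictures are saved under pics/ and viewed, about 8 in all and at most 12, crops included, and the job is handed in when it is done.

Besides the shell and the picture viewer there is one more tool, called by a JSON object that holds its "api" and its "payload", one argument or row to a line. arm_command: Moves the arm, as the interface text tells. Its arguments: {"type":"object","properties":{"translation":{"type":"array","items":{"type":"array","items":{"type":"number"}}},"turn":{"type":"array","items":{"type":"number"}},"hand":{"type":"array","items":{"type":"number"}}},"required":["translation","turn","hand"]}

```bash
mkdir -p pics; cat > h.py <<'E'
from workcell import *
import numpy as np, cv2
def snap(n,f=None):
    p,d=camera(n)
    if f: cv2.imwrite('pics/'+f,cv2.cvtColor(p,cv2.COLOR_RGB2BGR))
    return p,d
def ray(n,rc):
    i=camera_info(n);K=np.array(i['mtx']);T=np.linalg.inv(np.array(i['world_to_cam']))
    v=np.linalg.inv(K)@[rc[1],rc[0],1];return T[:3,3],T[:3,:3]@v
def onz(n,rc,z):
    o,v=ray(n,rc);return o+v*(z-o[2])/v[2]
def proj(n,P):
    i=camera_info(n);q=np.array(i['world_to_cam'])@[*P,1];u=np.array(i['mtx'])@q[:3];return u[1]/u[2],u[0]/u[2]
def cloud(n,d):
    i=camera_info(n);K=np.array(i['mtx']);T=np.linalg.inv(np.array(i['world_to_cam']))
    r,c=np.mgrid[:384,:512];x=np.stack([c,r,np.ones_like(c)],-1)@np.linalg.inv(K).T*d[...,None]
    return x@T[:3,:3].T+T[:3,3]
E
python3 - <<'E'
from h import *
np.set_printoptions(precision=3,suppress=True)
for n in('top','side'):
    p,d=snap(n,n+'0.png');C=cloud(n,d)
    print(n,camera_info(n)['mtx'],np.linalg.inv(camera_info(n)['world_to_cam'])[:3,3])
    for t in ('tin_near','tin_parked','rack','jar','mug','egg_timer'):
        for r in search_frame(n,t)[:5]:
            a,b=map(int,r['location']);print(t,r['conf'],np.array(r['location']),C[a,b])
    for t in ('bay_near','bay_far','rack'):
        for r in spot_point(n,t)[:2]: print('pt',t,r['conf'],np.array(r['location']),onz(n,r['location'],0))
o=get_obs();print(o)
E
```

```text
top [[396.839   0.    255.422]
 [  0.    396.839 200.091]
 [  0.      0.      1.   ]] [ 0.384 -0.022  1.07 ]
tin_near 0.88 [240.1 282.1] [ 0.458 -0.115  0.056]
tin_near 0.88 [289.1 264.1] [ 0.335 -0.069  0.055]
tin_near 0.62 [264.5 337.8] [ 0.398 -0.255  0.053]
tin_parked 0.6 [206.4 157.7] [0.543 0.207 0.053]
rack 0.66 [200.5 143. ] [0.56  0.246 0.045]
mug 0.73 [191.3 395.2] [ 0.595 -0.428  0.02 ]
egg_timer 0.86 [124.9 275.6] [ 0.775 -0.1    0.039]
side [[411.106   0.    256.825]
 [  0.    411.106 195.237]
 [  0.      0.      1.   ]] [-0.009 -0.958  0.693]
tin_near 0.97 [229.1 197.6] [ 0.334 -0.088  0.055]
tin_near 0.75 [261.2 253.5] [ 0.392 -0.285  0.052]
tin_near 0.72 [228.  242.5] [ 0.443 -0.143  0.048]
tin_near 0.63 [282.6 291.5] [ 0.422 -0.398  0.056]
tin_near 0.57 [248.2 286.8] [ 0.49  -0.284  0.05 ]
tin_parked 0.69 [176.4 221.1] [0.541 0.165 0.048]
rack 0.76 [172.9 203.1] [0.51  0.243 0.039]
jar 0.66 [155.8 223.3] [0.621 0.298 0.055]
jar 0.47 [173.7 205.3] [0.518 0.244 0.032]
mug 0.84 [256.8 348.3] [ 0.556 -0.435  0.096]
egg_timer 0.69 [193.  328.7] [ 0.769 -0.123  0.045]
pt bay_near 0.85 [188.9 193.6] [0.457 0.215 0.   ]
pt bay_far 0.93 [173.4 247.5] [0.673 0.211 0.   ]
pt rack 0.59 [182.7 219.6] [0.553 0.205 0.   ]
pt rack 0.25 [167.5 221.5] [0.616 0.309 0.   ]
{'clock': 1.0, 'joint_pos': array([1.271, 0.241, 0.005, 1.335, 0.   , 1.571]), 'joint_vel': array([-0.001, -0.   , -0.   ,  0.001,  0.   ,  0.   ]), 'tau': array([  0.   , -37.222,  25.27 ,   0.001,  -0.   ,   0.   ]), 'eef_pos': array([0.148, 0.478, 0.245]), 'tool_rot': array([ 0.149,  0.989,  0.   , -0.   ]), 'ft_force': array([-0.534,  0.053, -0.022]), 'ft_torque': array([-0.007,  0.01 , -0.03 ]), 'grip_width': 0.0855587608889693}
```

View pics/top0.png

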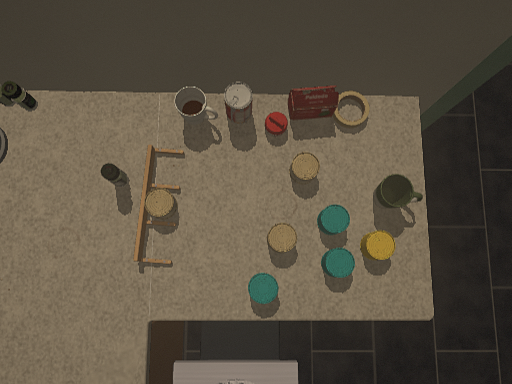

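View pics/side0.png

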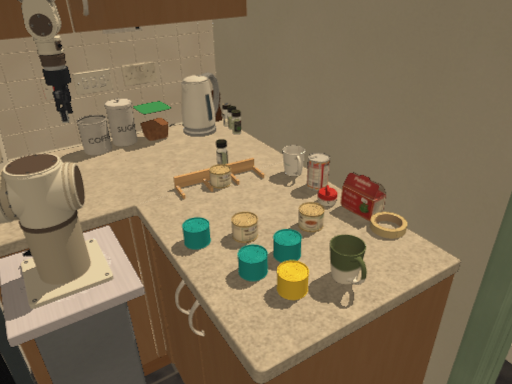

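The plain tins with tan lids are at top (238,282) and (167,305). The look-alikes in the top view are turquoise at (219,335), (263,339), (289,264) and yellow at (245,380). The parked tin is at (203,160) and the egg timer at (124,276). Next I'll measure precisely and check the choice in a crop.

```bash
python3 - <<'E'
from h import *
np.set_printoptions(precision=4,suppress=True)
try: print('tip_reach',tip_reach)
except Exception as e: print(e)
p,d=snap('top');C=cloud('top',d)
z=C[...,2]
m=((z>.050)&(z<.066)).astype(np.uint8)
n,l,s,c=cv2.connectedComponentsWithStats(m)
for k in range(1,n):
    if s[k,4]>150:
        P=C[l==k];(x,y),r=cv2.minEnclosingCircle(P[:,:2].astype(np.float32))
        rr=np.argwhere(l==k); (v,u),rad=cv2.minEnclosingCircle(rr.astype(np.float32))
        print(np.array([v,u,rad]),'circ',np.array([x,y,r]),'z',np.median(P[:,2]),'viaPx',onz('top',(v,u),.058)[:2],p[l==k].mean(0))
m=(z>.035)&(z<.050)&(C[...,1]>.2)&(C[...,1]<.32)&(C[...,0]>.35)&(C[...,0]<.78)
P=C[m][:,:2]; 
for _ in range(5):
    vx,vy,x0,y0=cv2.fitLine(P.astype(np.float32),cv2.DIST_HUBER,0,.001,.001).ravel()
    e=(P-[x0,y0])@[-vy,vx]; P=P[abs(e)<.008]
t=(P-[x0,y0])@[vx,vy];print('board',vx,vy,x0,y0,len(P),'ends',np.array([x0,y0])+t.min()*np.array([vx,vy]),np.array([x0,y0])+t.max()*np.array([vx,vy]),np.ptp(t),'e',e.min(),e.max())
a=cv2.resize(p[140:280,120:260],(560,560),interpolation=cv2.INTER_CUBIC)
b=cv2.resize(p[140:280,255:325],(280,560),interpolation=cv2.INTER_CUBIC)
cv2.imwrite('pics/crop1.png',cv2.cvtColor(np.hstack([a[:,:520],b]),cv2.COLOR_RGB2BGR))
E
```

```text
tip_reach 0.014
[ 80.     116.5    116.5173] circ [0.8847 0.3299 0.3143] z 0.05817876574334657 viaPx [0.8868 0.3311] [69.9884 63.9107 52.8793]
[ 86.    358.    116.069] circ [ 0.8779 -0.3281  0.3196] z 0.05809401302593087 viaPx [ 0.8804 -0.3269] [69.5803 63.973  52.6709]
[165.8435 305.2176  14.1879] circ [ 0.653  -0.1786  0.0383] z 0.055230562433755015 viaPx [ 0.6529 -0.1777] [130.935  109.8309  75.1545]
[202.0924 158.5191  14.8075] circ [0.5535 0.2028 0.0381] z 0.05526424323238954 viaPx [0.5526 0.2026] [130.4873 109.4098  74.6051]
[218.7289 334.9718  14.6641] circ [ 0.5138 -0.2526  0.038 ] z 0.05527459201601648 viaPx [ 0.513  -0.2523] [ 52.5507 101.1195  86.9047]
[237.3182 282.0909  14.7378] circ [ 0.4645 -0.1153  0.0377] z 0.055241918340272256 viaPx [ 0.4642 -0.1152] [132.0664 111.1018  76.2153]
[245.0976 380.0936  15.1336] circ [ 0.4466 -0.3673  0.0382] z 0.055009944955784595 viaPx [ 0.4459 -0.3665] [154.6677 124.514   49.7297]
[262.525  339.525   15.1511] circ [ 0.4013 -0.2614  0.038 ] z 0.054934675205796646 viaPx [ 0.4013 -0.2606] [ 51.5496 101.6014  87.4273]
[288.2846 262.7923  15.3052] circ [ 0.337  -0.0661  0.0376] z 0.05510612313369778 viaPx [ 0.3369 -0.066 ] [ 52.521  103.0364  89.049 ]
board 0.9974464 -0.07141905 0.5525351 0.24663386 608 ends [0.4026 0.2574] [0.7094 0.2354] 0.30749986730572243 e -0.006089341839217617 0.0072010523385926195
```

View pics/crop1.png

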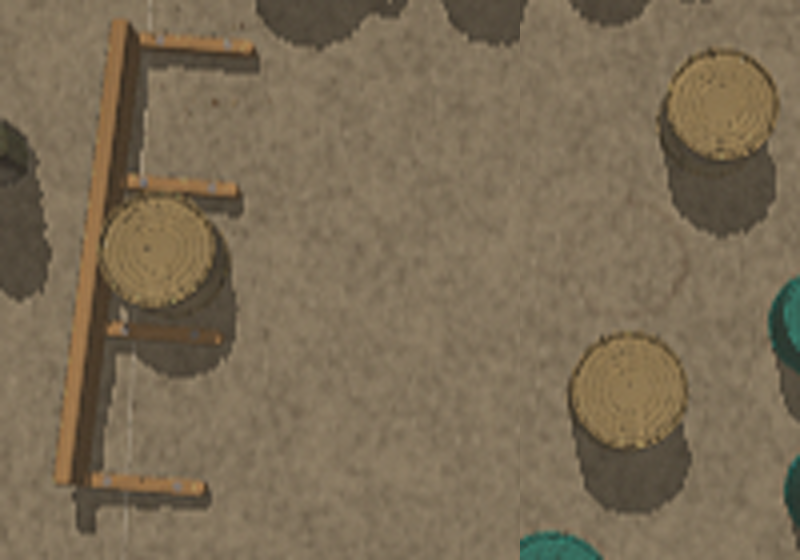

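Both chosen tins have plain tan lids, like the parked one; crop positions are (632,390) and (722,105). The rack fit agrees with the parked tin to under 1 mm, with rack +x ≈ (0.071, 0.997). My plan is to cradle each tin with half-open fingertips aligned with the rack, then push.

```bash
cat >> h.py <<'E'
def to(x,y,z,ang=-4.095):
    from scipy.spatial.transform import Rotation as R
    o=get_obs();M=R.from_quat(o['tool_rot']).as_matrix();p=np.array(o['eef_pos'])
    a=np.degrees(np.arctan2(M[1,1],M[0,1]));t=np.radians((a-ang+180)%360-180)
    print('t %.2f'%o['clock'],'p',p.round(4),'ang %.2f'%a,'cm',(M.T@(np.array([x,y,z])-p)*100).round(2),'turn %.3f'%t,'F',np.round(o['ft_force'],1),'w %.4f'%o['grip_width'])
E
echo 'ok'
```

```text
ok
```

{"api": "arm_command", "payload": {
  "translation": [
    [-2.7, -2.9, 0],
    [-5.4, -5.8, 0],
    [-8.1, -8.7, 0],
    [-10.8, -11.6, 0],
    [-13.5, -14.5, 0]
  ],
  "turn": [0.12, 0.24, 0.36, 0.48, 0.6],
  "hand": [0.5, 0.5, 0.5, 0.5, 0.5]
}}

```text
clock: 1.47
eef_pos: [0.2341, 0.2977, 0.2453]
tool_rot: [0.437, 0.899, 0.0, 0.0]
ft_force: [1.0, 0.3, 0.2]
grip_width: 0.0426
```

```bash
python3 -c "
from h import *
to(.460,-.180,.2)"
```

```text
t 1.47 p [0.2341 0.2977 0.2453] ang 38.17 cm [-51.52 -11.77   4.53] turn 0.738 F [1.  0.3 0.2] w 0.0426
```

{"api": "arm_command", "payload": {
  "translation": [
    [-3.9, -0.9, 0],
    [-7.8, -1.8, 0],
    [-11.7, -2.7, 0],
    [-15.6, -3.6, 0],
    [-19.5, -4.5, 0]
  ],
  "turn": [0.12, 0.24, 0.36, 0.48, 0.6],
  "hand": [0.5, 0.5, 0.5, 0.5, 0.5]
}}

```text
clock: 1.88
eef_pos: [0.3202, 0.1168, 0.2457]
tool_rot: [0.684, 0.73, 0.001, 0.0]
ft_force: [0.8, 0.1, 0.8]
grip_width: 0.0426
```

```bash
python3 -c "
from h import *
to(.460,-.180,.2)"
```

```text
t 1.88 p [0.3202 0.1168 0.2457] ang 3.76 cm [-30.54  12.     4.57] turn 0.137 F [0.8 0.1 0.8] w 0.0426
```

{"api": "arm_command", "payload": {
  "translation": [
    [-3.7, 1.45, 0],
    [-7.4, 2.9, 0.5],
    [-11.1, 4.35, 1],
    [-14.8, 5.8, 1.5],
    [-18.5, 7.25, 2]
  ],
  "turn": [0.05, 0.1, 0.135, 0.135, 0.135],
  "hand": [0.5, 0.5, 0.5, 0.5, 0.5]
}}

```text
clock: 2.3
eef_pos: [0.4058, -0.063, 0.2254]
tool_rot: [0.73, 0.684, 0.0, 0.0]
ft_force: [0.4, 0.6, 0.3]
grip_width: 0.0426
```

```bash
python3 -c "
from h import *
to(.460,-.180,.1)"
```

```text
t 2.30 p [ 0.4058 -0.063   0.2254] ang -3.71 cm [-11.33   6.15  12.55] turn 0.007 F [0.4 0.6 0.3] w 0.0426
```

{"api": "arm_command", "payload": {
  "translation": [
    [-3.2, 1.6, 1],
    [-6.4, 3.2, 3],
    [-9.6, 4.8, 5],
    [-9.6, 5, 8],
    [-9.6, 5, 8]
  ],
  "turn": [0, 0, 0, 0, 0],
  "hand": [0.5, 0.5, 0.5, 0.5, 0.5]
}}

```text
clock: 2.72
eef_pos: [0.4462, -0.1605, 0.1403]
tool_rot: [0.731, 0.683, -0.002, -0.004]
ft_force: [-1.5, 0.6, -0.4]
grip_width: 0.0428
```

```bash
python3 -c "
from h import *
to(.460,-.180,.034)"
```

```text
t 2.72 p [ 0.4462 -0.1605  0.1403] ang -3.87 cm [-1.88  1.6  10.61] turn 0.004 F [-1.5  0.6 -0.4] w 0.0428
```

{"api": "arm_command", "payload": {
  "translation": [
    [-1.9, 1.6, 0],
    [-1.9, 1.6, 3],
    [-1.9, 1.6, 6],
    [-1.9, 1.6, 9],
    [-1.9, 1.6, 9]
  ],
  "turn": [0, 0, 0, 0, 0],
  "hand": [0.5, 0.5, 0.5, 0.5, 0.5]
}}

```text
clock: 3.13
eef_pos: [0.4598, -0.1776, 0.0514]
tool_rot: [0.729, 0.684, -0.002, -0.005]
ft_force: [-1.8, 0.9, -0.7]
grip_width: 0.0428
```

```bash
python3 - <<'E'
from h import *
to(.460,-.180,.034)
p,d=snap('side');cv2.imwrite('pics/a.png',cv2.cvtColor(cv2.resize(p[130:310,130:370],None,fx=3,fy=3,interpolation=cv2.INTER_CUBIC),cv2.COLOR_RGB2BGR))
E
```

```text
t 3.13 p [ 0.4598 -0.1776  0.0514] ang -3.61 cm [-0.25  0.06  1.74] turn 0.008 F [-1.8  0.9 -0.7] w 0.0428
```

View pics/a.png

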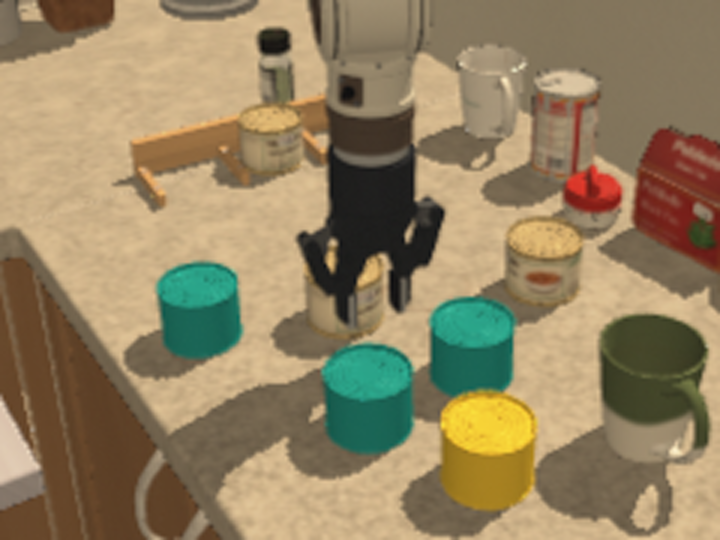

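The fingers are behind the near tin and clear of the look-alikes. Lowering, then pushing.

{"api": "arm_command", "payload": {
  "translation": [
    [0, 0, 0.9],
    [0, 0, 1.7],
    [0.7, 0, 1.7],
    [1.4, 0, 1.7],
    [1.8, 0, 1.7]
  ],
  "turn": [0.008, 0.008, 0.008, 0.008, 0.008],
  "hand": [0.5, 0.5, 0.5, 0.5, 0.5]
}}

```text
clock: 3.6
eef_pos: [0.4654, -0.1609, 0.0392]
tool_rot: [0.732, 0.681, 0.0, 0.0]
ft_force: [0.1, -0.0, -0.3]
grip_width: 0.043
```

{"api": "arm_command", "payload": {
  "translation": [
    [0.4, -0.05, 0],
    [0.8, -0.1, 0],
    [1.3, -0.15, 0],
    [1.8, -0.2, 0],
    [2.4, -0.3, 0]
  ],
  "turn": [0, 0, 0, 0, 0],
  "hand": [0.5, 0.5, 0.5, 0.5, 0.5]
}}

```text
clock: 4.02
eef_pos: [0.4646, -0.1379, 0.0389]
tool_rot: [0.732, 0.681, 0.0, 0.001]
ft_force: [0.4, -4.2, 1.9]
grip_width: 0.0424
```

```bash
cat >> h.py <<'E'
def tins():
    p,d=snap('top');C=cloud('top',d);z=C[...,2]
    hsv=cv2.cvtColor(p,cv2.COLOR_RGB2HSV)
    m=((z>.050)&(z<.062)&(C[...,0]<.75)&(C[...,0]>.3)&(hsv[...,0]<28)&(hsv[...,1]>90)).astype(np.uint8)
    n,l,s,c=cv2.connectedComponentsWithStats(m)
    u=np.array([.0714,.9974]);w=np.array([.9974,-.0714]);O=np.array([.5535,.2028])
    for k in range(1,n):
        if s[k,4]>100:
            P=C[l==k][:,:2];(x,y),r=cv2.minEnclosingCircle(P.astype(np.float32));q=np.array([x,y])-O
            print('tin xy %.4f %.4f r %.4f n%d  rack s(0=parked) %.1f w %.1f mm'%(x,y,r,s[k,4],q@u*1e3,q@w*1e3))
    q=np.array(get_obs()['eef_pos'])[:2]-O;print('tcp s %.1f w %.1f'%(q@u*1e3,q@w*1e3))
E
python3 -c "
from h import *
tins();to(.460,-.180,.034)"
```

```text
tin xy 0.6535 -0.1779 r 0.0377 n606  rack s(0=parked) -372.6 w 127.0 mm
tin xy 0.5535 0.2026 r 0.0380 n663  rack s(0=parked) -0.2 w 0.1 mm
tin xy 0.4671 -0.0955 r 0.0378 n504  rack s(0=parked) -303.7 w -64.9 mm
tin xy 0.4464 -0.3677 r 0.0382 n672  rack s(0=parked) -576.7 w -66.1 mm
tcp s -344.9 w -64.8
t 4.07 p [ 0.4643 -0.1366  0.0387] ang -4.10 cm [-4.36 -0.12  0.47] turn -0.000 F [ 1.4 -1.9  2.5] w 0.0430
```

{"api": "arm_command", "payload": {
  "translation": [
    [0.8, -0.13, 0],
    [1.6, -0.26, 0],
    [2.5, -0.41, 0],
    [3.4, -0.56, 0],
    [4.3, -0.71, 0]
  ],
  "turn": [0, 0, 0, 0, 0],
  "hand": [0.5, 0.5, 0.5, 0.5, 0.5]
}}

```text
clock: 4.48
eef_pos: [0.4599, -0.0936, 0.0386]
tool_rot: [0.732, 0.681, 0.0, 0.0]
ft_force: [0.3, -5.0, 4.2]
grip_width: 0.0428
```

{"api": "arm_command", "payload": {
  "translation": [
    [0.9, -0.15, 0],
    [1.8, -0.3, 0],
    [2.7, -0.45, 0],
    [3.6, -0.6, 0],
    [4.5, -0.75, 0]
  ],
  "turn": [0, 0, 0, 0, 0],
  "hand": [0.5, 0.5, 0.5, 0.5, 0.5]
}}

```text
clock: 4.9
eef_pos: [0.4553, -0.0481, 0.0385]
tool_rot: [0.732, 0.681, -0.0, 0.0]
ft_force: [0.4, -4.3, 4.7]
grip_width: 0.0426
```

```bash
python3 -c "
from h import *
tins();to(.460,-.180,.036)"
```

```text
tin xy 0.6540 -0.1781 r 0.0378 n606  rack s(0=parked) -372.8 w 127.4 mm
tin xy 0.5540 0.2031 r 0.0386 n668  rack s(0=parked) 0.3 w 0.5 mm
tin xy 0.4455 -0.3677 r 0.0387 n679  rack s(0=parked) -576.7 w -67.0 mm
tcp s -255.4 w -80.7
t 4.95 p [ 0.4548 -0.0462  0.0383] ang -4.02 cm [-13.31   1.46   0.2 ] turn 0.001 F [ 2.3 -0.6  0.9] w 0.0425
```

{"api": "arm_command", "payload": {
  "translation": [
    [0.8, -0.13, 0],
    [1.7, -0.27, 0],
    [2.6, -0.41, 0],
    [3.5, -0.55, 0],
    [4.4, -0.69, 0]
  ],
  "turn": [0, 0, 0, 0, 0],
  "hand": [0.5, 0.5, 0.5, 0.5, 0.5]
}}

```text
clock: 5.37
eef_pos: [0.4512, -0.0035, 0.0382]
tool_rot: [0.732, 0.681, -0.0, -0.0]
ft_force: [0.7, -3.8, 3.7]
grip_width: 0.0423
```

{"api": "arm_command", "payload": {
  "translation": [
    [0.9, -0.14, 0],
    [1.8, -0.28, 0],
    [2.7, -0.42, 0],
    [3.6, -0.56, 0],
    [4.4, -0.69, 0]
  ],
  "turn": [0, 0, 0, 0, 0],
  "hand": [0.5, 0.5, 0.5, 0.5, 0.5]
}}

```text
clock: 5.78
eef_pos: [0.4476, 0.041, 0.0382]
tool_rot: [0.732, 0.681, -0.0, -0.0]
ft_force: [0.8, -3.1, 2.1]
grip_width: 0.0427
```

```bash
python3 - <<'E'
from h import *
tins();to(.460,-.180,.036)
p,d=snap('top');q,d=snap('side')
f=lambda a:cv2.resize(a,(400,500),interpolation=cv2.INTER_CUBIC)
cv2.imwrite('pics/b.png',cv2.cvtColor(np.hstack([f(p[130:290,120:248]),f(q[130:290,130:258])]),cv2.COLOR_RGB2BGR))
E
```

```text
tin xy 0.6542 -0.1774 r 0.0378 n605  rack s(0=parked) -372.0 w 127.6 mm
tin xy 0.5529 0.2029 r 0.0381 n667  rack s(0=parked) 0.1 w -0.6 mm
tin xy 0.4462 -0.3670 r 0.0383 n676  rack s(0=parked) -575.9 w -66.4 mm
tcp s -167.5 w -94.3
t 5.83 p [0.4474 0.0425 0.0381] ang -4.02 cm [-22.1    2.81   0.16] turn 0.001 F [-0.1  1.4  0. ] w 0.0426
```

View pics/b.png

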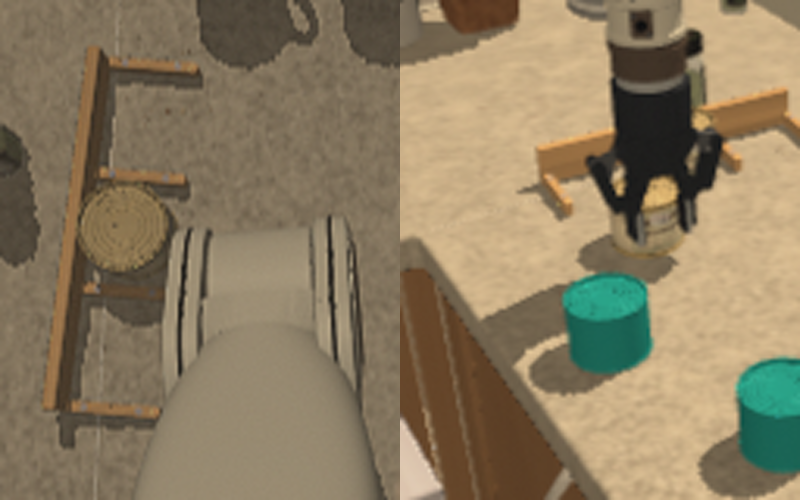

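In the side view (crop 650,215) the tin still sits cradled between the fingers. Top is blocked by the arm. Continuing.

{"api": "arm_command", "payload": {
  "translation": [
    [0.8, -0.14, 0],
    [1.7, -0.28, 0],
    [2.6, -0.42, 0],
    [3.5, -0.55, 0],
    [4.2, -0.55, 0]
  ],
  "turn": [0, 0, 0, 0, 0],
  "hand": [0.5, 0.5, 0.5, 0.5, 0.5]
}}

```text
clock: 6.35
eef_pos: [0.4449, 0.0833, 0.0381]
tool_rot: [0.732, 0.681, -0.0, -0.0]
ft_force: [0.1, -2.8, -0.7]
grip_width: 0.0427
```

{"api": "arm_command", "payload": {
  "translation": [
    [0.7, 0, 0],
    [1.4, 0, 0],
    [2.1, 0, 0],
    [2.8, 0, 0],
    [3.5, 0, 0]
  ],
  "turn": [0, 0, 0, 0, 0],
  "hand": [0.5, 0.5, 0.5, 0.5, 0.5]
}}

```text
clock: 6.77
eef_pos: [0.4481, 0.1178, 0.0383]
tool_rot: [0.732, 0.681, -0.0, -0.0]
ft_force: [-0.1, -1.8, -1.1]
grip_width: 0.0432
```

```bash
python3 - <<'E'
from h import *
tins();to(.460,-.180,.036)
q,d=snap('side')
cv2.imwrite('pics/c.png',cv2.cvtColor(cv2.resize(q[130:250,150:280],None,fx=5,fy=5,interpolation=cv2.INTER_CUBIC),cv2.COLOR_RGB2BGR))
E
```

```text
tin xy 0.6537 -0.1775 r 0.0378 n603  rack s(0=parked) -372.2 w 127.1 mm
tin xy 0.5596 0.2055 r 0.0360 n299  rack s(0=parked) 3.2 w 5.9 mm
tin xy 0.4464 -0.3672 r 0.0383 n676  rack s(0=parked) -576.2 w -66.1 mm
tcp s -91.0 w -98.8
t 6.82 p [0.4484 0.1191 0.0384] ang -4.06 cm [-29.75   3.27   0.19] turn 0.001 F [ 0.2  1.2 -0.4] w 0.0423
```

View pics/c.png

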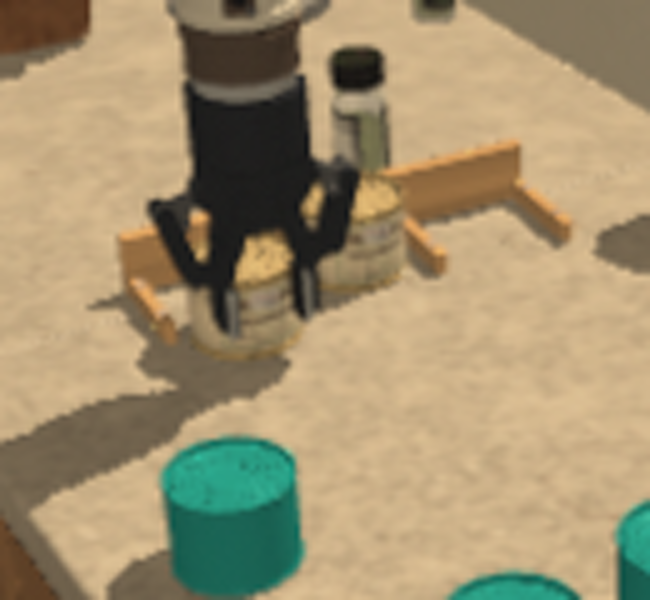

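{"api": "arm_command", "payload": {
  "translation": [
    [0.7, -0.05, 0],
    [1.4, -0.1, 0],
    [2.1, -0.1, 0],
    [2.8, -0.1, 0],
    [3.4, -0.1, 0]
  ],
  "turn": [0, 0, 0, 0, 0],
  "hand": [0.5, 0.5, 0.5, 0.5, 0.5]
}}

```text
clock: 7.28
eef_pos: [0.4495, 0.1518, 0.0384]
tool_rot: [0.732, 0.681, -0.0, 0.0]
ft_force: [-0.2, -3.2, 0.7]
grip_width: 0.0428
```

{"api": "arm_command", "payload": {
  "translation": [
    [0.3, 0, 0],
    [0.6, 0, 0],
    [0.8, 0, 0],
    [1.0, 0, 0],
    [1.2, 0, 0]
  ],
  "turn": [0, 0, 0, 0, 0],
  "hand": [0.5, 0.5, 0.5, 0.5, 0.5]
}}

```text
clock: 7.7
eef_pos: [0.4503, 0.163, 0.0383]
tool_rot: [0.732, 0.681, -0.0, 0.0]
ft_force: [-0.4, -3.2, 2.7]
grip_width: 0.0429
```

```bash
python3 - <<'E'
from h import *
tins();to(.460,-.180,.036)
E
```

```text
tin xy 0.6538 -0.1779 r 0.0379 n607  rack s(0=parked) -372.5 w 127.3 mm
tin xy 0.5543 0.2020 r 0.0377 n384  rack s(0=parked) -0.7 w 0.8 mm
tin xy 0.4466 -0.3673 r 0.0379 n677  rack s(0=parked) -576.2 w -65.9 mm
tcp s -46.7 w -100.1
t 7.75 p [0.4504 0.1634 0.0383] ang -4.13 cm [-34.18   3.43   0.22] turn -0.001 F [-0.3 -2.5  2.2] w 0.0427
```

Continue in 1.5 mm rows, watching the force.

{"api": "arm_command", "payload": {
  "translation": [
    [0.15, 0, 0],
    [0.3, 0, 0],
    [0.4, 0, 0],
    [0.5, 0, 0],
    [0.5, 0, 0]
  ],
  "turn": [0, 0, 0, 0, 0],
  "hand": [0.5, 0.5, 0.5, 0.5, 0.5]
}}

```text
clock: 8.17
eef_pos: [0.4507, 0.1682, 0.0383]
tool_rot: [0.732, 0.681, 0.0, -0.0]
ft_force: [0.3, -3.6, 1.9]
grip_width: 0.0424
```

{"api": "arm_command", "payload": {
  "translation": [
    [0.1, 0, 0],
    [0.1, 0, 0]
  ],
  "turn": [0, 0],
  "hand": [0.5, 0.5]
}}

```text
clock: 8.33
eef_pos: [0.4508, 0.169, 0.0383]
tool_rot: [0.732, 0.681, -0.0, 0.0]
ft_force: [-0.9, -3.9, 2.8]
grip_width: 0.0421
```

{"api": "arm_command", "payload": {
  "translation": [
    [0.1, 0, 0],
    [0.1, 0, 0]
  ],
  "turn": [0, 0],
  "hand": [0.5, 0.5]
}}

```text
clock: 8.5
eef_pos: [0.4508, 0.1691, 0.0383]
tool_rot: [0.732, 0.681, -0.001, 0.001]
ft_force: [-0.5, -7.2, 3.8]
grip_width: 0.0428
```

{"api": "arm_command", "payload": {
  "translation": [
    [0.1, 0, 0],
    [0.1, 0, 0]
  ],
  "turn": [0, 0],
  "hand": [0.5, 0.5]
}}

```text
clock: 8.67
eef_pos: [0.4508, 0.1692, 0.0383]
tool_rot: [0.733, 0.681, -0.001, 0.002]
ft_force: [-0.4, -9.1, 4.3]
grip_width: 0.0428
```

The force rises without motion, so the tin is against the board. Backing off.

{"api": "arm_command", "payload": {
  "translation": [
    [-1, 0, 0],
    [-3, 0, 0],
    [-6, 0, 0],
    [-7, 0, -3],
    [-9, 0, -6]
  ],
  "turn": [0, 0, 0, 0, 0],
  "hand": [0.5, 0.5, 0.5, 0.5, 0.5]
}}

```text
clock: 9.08
eef_pos: [0.4425, 0.0814, 0.0973]
tool_rot: [0.732, 0.682, -0.001, -0.002]
ft_force: [1.1, -1.3, 0.8]
grip_width: 0.0426
```

{"api": "arm_command", "payload": {
  "translation": [
    [-2, 1, -3],
    [-5, 3, -6],
    [-8, 5, -6],
    [-11, 7, -6],
    [-14, 9, -6]
  ],
  "turn": [0, 0, 0, 0, 0],
  "hand": [0.5, 0.5, 0.5, 0.5, 0.5]
}}

```text
clock: 9.5
eef_pos: [0.5258, -0.0659, 0.1596]
tool_rot: [0.732, 0.681, 0.002, 0.001]
ft_force: [-0.2, 0.2, -0.4]
grip_width: 0.0424
```

```bash
python3 - <<'E'
from h import *
tins();to(.6485,-.244,.14)
E
```

```text
tin xy 0.5534 0.2032 r 0.0383 n669  rack s(0=parked) 0.4 w -0.1 mm
tin xy 0.4524 0.2112 r 0.0378 n689  rack s(0=parked) 1.1 w -101.5 mm
tin xy 0.4466 -0.3678 r 0.0382 n677  rack s(0=parked) -576.7 w -65.9 mm
tcp s -275.3 w -4.7
t 9.55 p [ 0.5291 -0.0714  0.1591] ang -4.40 cm [-16.29  13.21   2.04] turn -0.005 F [ 4.9 -3.5  0.8] w 0.0427
```

The near tin is in place, with its axis 1 mm farther in than the parked one and 1.5 mm off the bay line. Now the far one.

{"api": "arm_command", "payload": {
  "translation": [
    [-3, 2.5, 0],
    [-6, 5, 0],
    [-9, 7.5, 0],
    [-12, 10, 0],
    [-15, 12, 0.5]
  ],
  "turn": [0, 0, 0, 0, 0],
  "hand": [0.5, 0.5, 0.5, 0.5, 0.5]
}}

```text
clock: 9.97
eef_pos: [0.6353, -0.2241, 0.1539]
tool_rot: [0.732, 0.681, 0.002, 0.001]
ft_force: [1.5, 0.6, -0.3]
grip_width: 0.0428
```

{"api": "arm_command", "payload": {
  "translation": [
    [-1, 1, 0],
    [-1, 1, 0],
    [-1, 1, 0]
  ],
  "turn": [0, 0, 0],
  "hand": [0.5, 0.5, 0.5]
}}

```text
clock: 10.22
eef_pos: [0.6422, -0.2337, 0.152]
tool_rot: [0.732, 0.681, 0.0, -0.001]
ft_force: [-1.5, -0.3, 0.2]
grip_width: 0.0425
```

```bash
python3 - <<'E'
from h import *
tins();to(.6485,-.244,.036)
E
```

```text
tin xy 0.6535 -0.1791 r 0.0387 n607  rack s(0=parked) -373.7 w 127.0 mm
tin xy 0.5532 0.2031 r 0.0382 n666  rack s(0=parked) 0.3 w -0.3 mm
tin xy 0.4527 0.2111 r 0.0379 n690  rack s(0=parked) 1.1 w -101.2 mm
tcp s -428.3 w 119.3
t 10.27 p [ 0.6419 -0.2329  0.1525] ang -4.11 cm [-1.08  0.75 11.65] turn -0.000 F [ 0.3  0.7 -0.1] w 0.0429
```

{"api": "arm_command", "payload": {
  "translation": [
    [-1.1, 0.75, 0],
    [-1.1, 0.75, 3.5],
    [-1.1, 0.75, 7],
    [-1.1, 0.75, 10],
    [-1.1, 0.75, 11.5]
  ],
  "turn": [0, 0, 0, 0, 0],
  "hand": [0.5, 0.5, 0.5, 0.5, 0.5]
}}

```text
clock: 10.68
eef_pos: [0.6459, -0.2421, 0.0342]
tool_rot: [0.731, 0.682, -0.001, -0.003]
ft_force: [-1.3, 1.5, -0.2]
grip_width: 0.0429
```

{"api": "arm_command", "payload": {
  "translation": [
    [0, 0, 0],
    [0.5, 0, 0],
    [1, 0, 0],
    [1.5, 0, 0],
    [1.9, 0, 0]
  ],
  "turn": [0, 0, 0, 0, 0],
  "hand": [0.5, 0.5, 0.5, 0.5, 0.5]
}}

```text
clock: 11.1
eef_pos: [0.652, -0.2256, 0.0409]
tool_rot: [0.732, 0.682, 0.001, 0.002]
ft_force: [-1.1, 0.3, -0.5]
grip_width: 0.0424
```

```bash
python3 - <<'E'
from h import *
tins();to(.6485,-.244,.036)
E
```

```text
tin xy 0.6538 -0.1778 r 0.0376 n574  rack s(0=parked) -372.4 w 127.2 mm
tin xy 0.5532 0.2027 r 0.0381 n665  rack s(0=parked) -0.1 w -0.3 mm
tin xy 0.4525 0.2112 r 0.0377 n688  rack s(0=parked) 1.2 w -101.4 mm
tin xy 0.4451 -0.3842 r 0.0321 n160  rack s(0=parked) -593.2 w -66.2 mm
tcp s -419.5 w 128.5
t 11.15 p [ 0.6518 -0.2248  0.0405] ang -4.03 cm [-1.94 -0.19  0.45] turn 0.001 F [0.3 0.1 0. ] w 0.0427
```

{"api": "arm_command", "payload": {
  "translation": [
    [0.4, -0.1, 0.3],
    [0.8, -0.15, 0.3],
    [1.3, -0.2, 0.3],
    [1.8, -0.25, 0.3],
    [2.4, -0.3, 0.3]
  ],
  "turn": [0, 0, 0, 0, 0],
  "hand": [0.5, 0.5, 0.5, 0.5, 0.5]
}}

```text
clock: 11.57
eef_pos: [0.6494, -0.2032, 0.0361]
tool_rot: [0.733, 0.681, -0.0, 0.001]
ft_force: [0.7, -5.0, 4.0]
grip_width: 0.0428
```

{"api": "arm_command", "payload": {
  "translation": [
    [0.8, -0.08, 0],
    [1.6, -0.16, 0],
    [2.5, -0.25, 0],
    [3.4, -0.34, 0],
    [4.3, -0.43, 0]
  ],
  "turn": [0, 0, 0, 0, 0],
  "hand": [0.5, 0.5, 0.5, 0.5, 0.5]
}}

```text
clock: 11.98
eef_pos: [0.6482, -0.1592, 0.0361]
tool_rot: [0.732, 0.681, -0.0, 0.001]
ft_force: [0.7, -5.0, 4.3]
grip_width: 0.0426
```

```bash
python3 - <<'E'
from h import *
tins();to(.6485,-.244,.036)
E
```

```text
tin xy 0.6511 -0.1157 r 0.0370 n321  rack s(0=parked) -310.7 w 120.1 mm
tin xy 0.5529 0.2026 r 0.0377 n655  rack s(0=parked) -0.3 w -0.6 mm
tin xy 0.4527 0.2111 r 0.0379 n698  rack s(0=parked) 1.0 w -101.1 mm
tin xy 0.4463 -0.3673 r 0.0383 n675  rack s(0=parked) -576.3 w -66.2 mm
tcp s -351.9 w 120.0
t 12.03 p [ 0.6481 -0.1568  0.0359] ang -4.05 cm [-8.69  0.65 -0.02] turn 0.001 F [-0.5 -2.6  3.8] w 0.0430
```

{"api": "arm_command", "payload": {
  "translation": [
    [0.8, -0.08, 0],
    [1.7, -0.16, 0],
    [2.6, -0.25, 0],
    [3.5, -0.34, 0],
    [4.4, -0.43, 0]
  ],
  "turn": [0, 0, 0, 0, 0],
  "hand": [0.5, 0.5, 0.5, 0.5, 0.5]
}}

```text
clock: 12.45
eef_pos: [0.6469, -0.1152, 0.0358]
tool_rot: [0.732, 0.681, -0.0, 0.001]
ft_force: [-0.8, -5.5, 3.6]
grip_width: 0.0426
```

{"api": "arm_command", "payload": {
  "translation": [
    [0.9, -0.09, 0],
    [1.8, -0.18, 0],
    [2.7, -0.27, 0],
    [3.6, -0.36, 0],
    [4.5, -0.45, 0]
  ],
  "turn": [0, 0, 0, 0, 0],
  "hand": [0.5, 0.5, 0.5, 0.5, 0.5]
}}

```text
clock: 12.87
eef_pos: [0.6456, -0.0701, 0.0358]
tool_rot: [0.732, 0.681, -0.0, 0.001]
ft_force: [0.1, -4.5, 3.7]
grip_width: 0.0429
```

{"api": "arm_command", "payload": {
  "translation": [
    [0.9, -0.09, 0],
    [1.8, -0.18, 0],
    [2.7, -0.27, 0],
    [3.6, -0.36, 0],
    [4.5, -0.45, 0]
  ],
  "turn": [0, 0, 0, 0, 0],
  "hand": [0.5, 0.5, 0.5, 0.5, 0.5]
}}

```text
clock: 13.28
eef_pos: [0.6442, -0.0249, 0.0358]
tool_rot: [0.732, 0.681, -0.001, 0.001]
ft_force: [0.3, -5.0, 3.3]
grip_width: 0.0425
```

```bash
python3 - <<'E'
from h import *
tins();to(.6485,-.244,.036)
p,d=snap('top');q,d=snap('side')
f=lambda a:cv2.resize(a,(400,500),interpolation=cv2.INTER_CUBIC)
cv2.imwrite('pics/e.png',cv2.cvtColor(np.hstack([f(p[110:270,130:258]),f(q[100:260,180:308])]),cv2.COLOR_RGB2BGR))
E
```

```text
tin xy 0.5528 0.2027 r 0.0380 n659  rack s(0=parked) -0.1 w -0.7 mm
tin xy 0.4528 0.2112 r 0.0377 n688  rack s(0=parked) 1.2 w -101.0 mm
tin xy 0.4473 -0.3674 r 0.0380 n678  rack s(0=parked) -576.3 w -65.2 mm
tcp s -218.4 w 106.5
t 13.33 p [ 0.6441 -0.0226  0.0356] ang -4.06 cm [-22.05   2.01  -0.05] turn 0.001 F [ 0.5 -3.   2.7] w 0.0426
```

View pics/e.png

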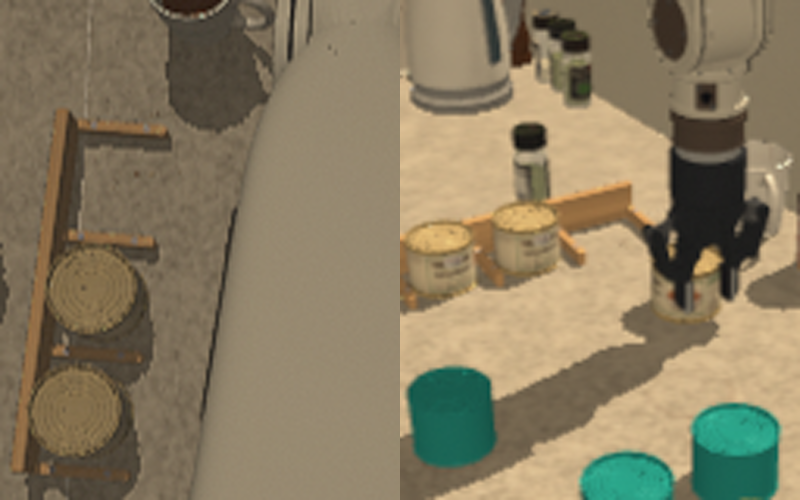

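The near and parked tins are stowed, and the far tin is still cradled (side crop 685,285). Continuing.

{"api": "arm_command", "payload": {
  "translation": [
    [0.9, -0.07, 0],
    [1.8, -0.14, 0],
    [2.7, -0.21, 0],
    [3.5, -0.28, 0],
    [4.3, -0.35, 0]
  ],
  "turn": [0, 0, 0, 0, 0],
  "hand": [0.5, 0.5, 0.5, 0.5, 0.5]
}}

```text
clock: 13.85
eef_pos: [0.6433, 0.0198, 0.0348]
tool_rot: [0.732, 0.681, -0.0, -0.001]
ft_force: [0.2, -2.4, -0.5]
grip_width: 0.0427
```

{"api": "arm_command", "payload": {
  "translation": [
    [0.8, -0.07, 0],
    [1.6, -0.14, 0],
    [2.4, -0.21, 0],
    [3.2, -0.28, 0],
    [4, -0.28, 0]
  ],
  "turn": [0, 0, 0, 0, 0],
  "hand": [0.5, 0.5, 0.5, 0.5, 0.5]
}}

```text
clock: 14.27
eef_pos: [0.6435, 0.0599, 0.035]
tool_rot: [0.732, 0.681, -0.0, -0.0]
ft_force: [0.8, -1.6, -0.4]
grip_width: 0.0428
```

```bash
python3 - <<'E'
from h import *
tins();to(.6485,-.244,.036)
E
```

```text
tin xy 0.5530 0.2153 r 0.0346 n194  rack s(0=parked) 12.4 w -1.4 mm
tin xy 0.4530 0.2219 r 0.0354 n248  rack s(0=parked) 11.9 w -101.6 mm
tin xy 0.4464 -0.3678 r 0.0384 n671  rack s(0=parked) -576.8 w -66.0 mm
tcp s -134.3 w 100.1
t 14.32 p [0.6438 0.0617 0.0351] ang -4.01 cm [-30.47   2.6   -0.14] turn 0.002 F [-0.1  1.1 -0.6] w 0.0424
```

{"api": "arm_command", "payload": {
  "translation": [
    [0.8, 0, 0],
    [1.6, 0, 0],
    [2.4, 0, 0],
    [3.2, 0, 0],
    [4, 0, 0]
  ],
  "turn": [0, 0, 0, 0, 0],
  "hand": [0.5, 0.5, 0.5, 0.5, 0.5]
}}

```text
clock: 14.73
eef_pos: [0.6469, 0.0995, 0.0353]
tool_rot: [0.732, 0.681, -0.0, -0.0]
ft_force: [-0.3, -2.0, -1.1]
grip_width: 0.0428
```

{"api": "arm_command", "payload": {
  "translation": [
    [0.8, 0, 0],
    [1.6, 0, 0],
    [2.4, 0, 0],
    [3.1, 0, 0],
    [3.7, 0, 0]
  ],
  "turn": [0, 0, 0, 0, 0],
  "hand": [0.5, 0.5, 0.5, 0.5, 0.5]
}}

```text
clock: 15.15
eef_pos: [0.6495, 0.1366, 0.0353]
tool_rot: [0.732, 0.681, 0.0, -0.0]
ft_force: [-0.5, -1.4, -1.9]
grip_width: 0.0426
```

{"api": "arm_command", "payload": {
  "translation": [
    [0.3, 0, 0],
    [0.6, 0, 0],
    [0.8, 0, 0],
    [1, 0, 0],
    [1.1, 0, 0]
  ],
  "turn": [0, 0, 0, 0, 0],
  "hand": [0.5, 0.5, 0.5, 0.5, 0.5]
}}

```text
clock: 15.57
eef_pos: [0.6503, 0.1466, 0.0353]
tool_rot: [0.732, 0.681, -0.0, -0.0]
ft_force: [-0.4, -1.9, 0.1]
grip_width: 0.0433
```

```bash
python3 - <<'E'
from h import *
tins();to(.6485,-.244,.036)
E
```

```text
tin xy 0.4461 -0.3675 r 0.0380 n676  rack s(0=parked) -576.5 w -66.4 mm
tcp s -49.0 w 100.5
t 15.62 p [0.6503 0.1468 0.0353] ang -4.13 cm [-38.99   2.64  -0.08] turn -0.001 F [ 0.1 -1.5  0.1] w 0.0424
```

{"api": "arm_command", "payload": {
  "translation": [
    [0.2, 0, 0],
    [0.4, 0, 0],
    [0.6, 0, 0],
    [0.75, 0, 0],
    [0.75, 0, 0]
  ],
  "turn": [0, 0, 0, 0, 0],
  "hand": [0.5, 0.5, 0.5, 0.5, 0.5]
}}

```text
clock: 16.03
eef_pos: [0.6509, 0.1545, 0.0353]
tool_rot: [0.732, 0.681, 0.0, -0.0]
ft_force: [-0.1, -1.3, -1.6]
grip_width: 0.0427
```

{"api": "arm_command", "payload": {
  "translation": [
    [0.1, 0, 0],
    [0.1, 0, 0]
  ],
  "turn": [0, 0],
  "hand": [0.5, 0.5]
}}

```text
clock: 16.2
eef_pos: [0.6509, 0.1546, 0.0353]
tool_rot: [0.732, 0.681, -0.0, 0.0]
ft_force: [-0.5, -3.3, -0.1]
grip_width: 0.0426
```

{"api": "arm_command", "payload": {
  "translation": [
    [0.1, 0, 0],
    [0.1, 0, 0]
  ],
  "turn": [0, 0],
  "hand": [0.5, 0.5]
}}

```text
clock: 16.37
eef_pos: [0.6509, 0.1547, 0.0353]
tool_rot: [0.732, 0.681, -0.001, 0.001]
ft_force: [0.3, -6.1, 1.1]
grip_width: 0.0426
```

Seated: the force is rising with no motion. Backing off, lifting and checking.

{"api": "arm_command", "payload": {
  "translation": [
    [-1, 0, 0],
    [-3, 0, 0],
    [-6, 0, 0],
    [-7, 0, -3],
    [-9, 0, -6]
  ],
  "turn": [0, 0, 0, 0, 0],
  "hand": [0.5, 0.5, 0.5, 0.5, 0.5]
}}

```text
clock: 16.78
eef_pos: [0.6425, 0.0667, 0.0936]
tool_rot: [0.732, 0.682, -0.001, -0.003]
ft_force: [1.7, 0.6, 0.9]
grip_width: 0.0424
```

{"api": "arm_command", "payload": {
  "translation": [
    [-3, -1, -3],
    [-6, -2, -6],
    [-9, -4, -8],
    [-12, -6, -8],
    [-12, -6, -8]
  ],
  "turn": [0, 0, 0, 0, 0],
  "hand": [0.5, 0.5, 0.5, 0.5, 0.5]
}}

```text
clock: 17.2
eef_pos: [0.5734, -0.0535, 0.178]
tool_rot: [0.734, 0.679, 0.0, 0.001]
ft_force: [-0.5, 0.4, -0.6]
grip_width: 0.0426
```

```bash
python3 - <<'E'
from h import *
tins();to(.6485,-.244,.036)
p,d=snap('top');q,d=snap('side')
f=lambda a:cv2.resize(a,(400,500),interpolation=cv2.INTER_CUBIC)
cv2.imwrite('pics/f.png',cv2.cvtColor(np.hstack([f(p[110:270,90:218]),f(q[100:260,180:308])]),cv2.COLOR_RGB2BGR))
E
```

```text
tin xy 0.6522 0.1972 r 0.0379 n623  rack s(0=parked) 1.5 w 98.9 mm
tin xy 0.5530 0.2029 r 0.0381 n658  rack s(0=parked) 0.0 w -0.5 mm
tin xy 0.4530 0.2112 r 0.0381 n685  rack s(0=parked) 1.2 w -100.8 mm
tin xy 0.4460 -0.3675 r 0.0382 n675  rack s(0=parked) -576.5 w -66.5 mm
tcp s -252.0 w 39.4
t 17.25 p [ 0.5748 -0.0513  0.1771] ang -4.37 cm [-18.67   8.79  14.11] turn -0.005 F [ 1.  -1.  -1.2] w 0.0423
```

View pics/f.png

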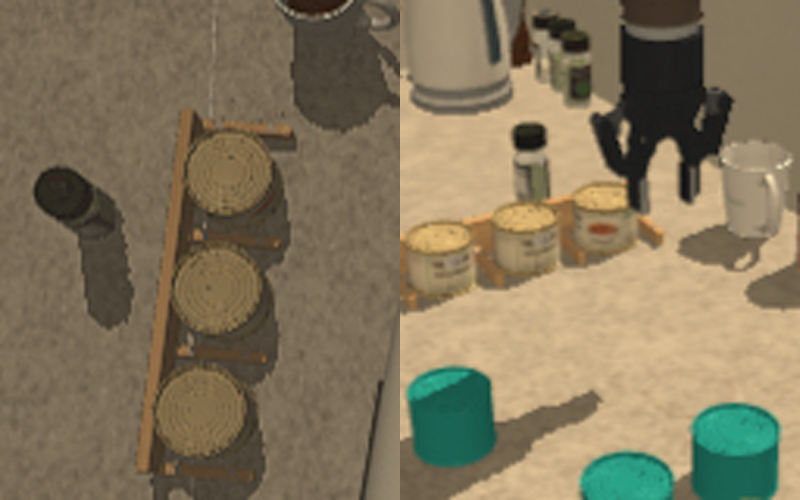

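All three tins stand flat in their bays against the board, and the arm is clear. Handing in.

```bash
python3 -c "
from workcell import *
print(job_done())"
```

```text
the job is handed in; nothing more can be done
None
```

Both loose tins are in the outer bays, up against the back board, and the job is handed in at about 17 s on the robot's clock. I pushed each one along the worktop with half-open fingertips cradling it, without gripping or lifting.

- **Seating:** I took each tin as seated when the push force rose with no further movement. The highest wrist force read back while pushing was about 10 N.
- **Last top-camera check:**

| Tin | Depth, compared with the parked tin | Distance from its bay's middle line |
|---|---|---|
| `tin_near` | 1.2 mm deeper | about 1 mm |
| `tin_far` | 1.5 mm deeper | about 1 mm |

- **Things to leave alone:** `tin_parked` measured within 1 mm of where it started, and the `jar` stands upright behind the board in the last picture. I did not re-measure the `jar`, `mug` or `egg_timer` at the end; the arm did not go near them.
- **Disagreements:** While the arm partly blocked the top camera, a few tin readings were up to 13 mm off. They agreed again once the view was clear. The `tin_near` and `tin_parked` lids read about 3 mm lower than their true height throughout, close to the 2 mm calibration error.

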